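# Gauge the red bead blank in the tapered slot

## Robot

A 6-joint arm with a two-finger parallel gripper is mounted at the origin on the work surface. World frame = base frame: x ahead of the robot, y to its left, z up, the work surface at z = 0. Lengths are in m, angles in rad, forces in N, time in s.
With the tool pointing down it reaches from about 0.325 to 1 m from the base axis. Payload 5.1 kg.
Tool frame: the origin (TCP) lies midway between the tips of the shut fingers; the grasp point (between the pads) lies 19 mm behind it; x points along the fingers, y is the direction in which the jaws open and shut, and the axes are right-handed (so a half turn about x gives the same grasp; the last joint's range is limited). The gripper opens to 85 mm and grips with 20 to 120 N. Pads are 22 mm wide; open, the fingers measure 114 mm over their backs; the gripper's body (76 mm by 85 mm) begins 54 mm behind the grasp point. The pads swing forward as they close: fully open they stand 13 mm farther back than shut.
Start: joints at [1.117, 0.124, 1.65, -0, 1.367, -0.083], TCP at [0.236, 0.606, 0.231] pointing down, gripper open.
Joint ranges: [-2.61, 2.61], [-1.02, 2.33], [0.03, 2.71], [-1.35, 4.49], [0.32, 2.68], [-2.91, 2.91]. Speed limits (rad/s): [2.57, 2.57, 3.14, 3.14, 3.14, 3.14].

## Interface

Orientations are given as a unit quaternion [w, x, y, z].
In Python, from station import ctrl gives the robot as it stands. Calls block until the motion is done:
- ctrl.movep(position, orientation): joint-space move of the TCP to a pose.
- ctrl.movel(position, attitude=None, speed=0.15, threshold=None): straight line of the TCP; attitude=None keeps the orientation; speed is the mean speed in m/s. With threshold (N) it stops when the force on the tool has changed by that much, and returns True; else False.
- ctrl.movej(angles): joint-space move.
- ctrl.gripper_to(opening): finger opening in m; the grip force is fixed at half the most; returns when the fingers have stopped.
- ctrl.sleep(seconds).
- ctrl.inverse_kinematics(position, orientation): joint angles nearest the present ones, or None.
- ctrl.grab_frame(name): name is "scene" or "top" or "wrist"; returns (picture, depth): 384x512x3 uint8, blue, green, red; 384x512 float32, m along the optical axis (not along the pixel's ray), 0 where there is no reading.
- ctrl.get_calibration(name): a dict with "fx", "fy", "cx", "cy" (pixels), "xyz" and "rotation" of the camera in the world. Camera axes: x right, y up, looking along -z (the intrinsics and any distortion apply to the point x, -y, -z); pixel columns grow to the right and rows downward; lengths in m; the calibration is good to about 2 mm. The wrist camera is an equidistant fisheye: a pixel r from the principal point sees the ray r / f radians off the axis. A picture is of the moment at which its call begins: read the wrist's pose just before it. get_calibration takes no time and is no camera call; for the wrist camera it gives the pose at the moment of the call.
A pose or a line that the arm cannot do raises ctrl.Unreachable and nothing moves.
- ctrl.sign_off(): hands the job in, once; it reports no verdict.
Readings, each from a call of its own:
- ctrl.current_time(): time.
- ctrl.current_joint_positions(): joint angles.
- ctrl.current_joint_vel(): joint speeds.
- ctrl.current_effort(): joint torques, N m.
- ctrl.current_eef_pos(): TCP position.
- ctrl.current_ee_rot(): TCP orientation.
- ctrl.current_wrist_force(): force on the tool from outside, world axes, zero at the start.
- ctrl.current_wrist_torque(): the same for the moment, N m.
- ctrl.current_finger_gap(): finger opening in m.
Only numpy, scipy, OpenCV 4.12 (cv2) and the standard library are available. Lean on these libraries where they do the work, as an engineer would, in place of code of your own. Each camera call takes 0.05 s, during which the arm holds its last target. There are 200 camera calls.

## Task

Find out how thick the red bead blank is: stand it on the gauge board in the wide mouth of the tapered slot, slide it along the slot towards the narrow end until it wedges, and leave it standing there. Then take the reading: slide the yellow cursor until its pointer is level with the middle of the wedged blank, and let go.

Things in the scene. Friction and masses are not known exactly. Their poses are not given: they have to be found in the camera images.
- red_blank: Red painted wooden bead blank: an upright cylinder, 30 mm diameter, 60 mm tall, 20 to 40 g, standing on the table. Origin at the centre of its underside, z up along its axis; its yaw means nothing. A blue and a bare-wood blank of the same size stand nearby (at least 85 mm away between centres) and are not wanted.
- gauge: Fixed plywood board 175 (x) x 300 (y) x 8 mm thick; origin at the centre of its underside, on the table. The slot runs along y: wide mouth at -y, narrow end at +y. One side is a dark wooden fence along y, x = -16 to 0 mm (slot-side face at x = 0), top 22 mm above the table. The slot lies on its +x side; the floor is the board's top, 8 mm above the table.
- jaw: Green bar (20 mm thick, 14 mm high) fixed on the board, the slot's slanted side; its place along the board varies. Axes as the gauge's. Origin on the board's top at the slot-side corner of its narrow end, 22 mm from the fence face. From there its face runs 150 mm in -y and 40 mm in +x (15 deg; mouth 62 mm wide). The blank wedges with its axis about 32 mm to -y of this origin.
- pointer (a point): Red tip of the yellow cursor, over the fence at gauge x = -4 mm, 25 mm above the table; axes as the gauge's. The cursor slides along gauge y only (+130 to -70 mm, 1.2 N friction, stays put) and starts beyond the narrow end. Its grip is an upright fin centred 58 mm from the tip in -x: 12 mm thick (y), 24 mm (x), 18 to 52 mm above the table, on a carriage 30 (y) x 34 (x) mm, top at 18 mm.
Mind the look-alikes: they are no part of the job. Leave any pink or turquoise look-alike of the red_blank alone.

How it is judged:
On the way, in this order (a step that is already met when the one before it is completed fails the run):
1. the red blank is upright, down on the board (within 6 mm) between fence and jaw at the wide part of the slot, at least 30 mm short of where it wedges (y of red_blank in the frame of jaw below -0.062 m and y of red_blank in the frame of gauge above -0.155 m and x of red_blank in the frame of gauge between 0.008 and 0.052 m and z of red_blank in the frame of gauge below 0.014 m and angle between red_blank's own z axis and vertical below 0.2 rad), for 0.1 s.
2. the red blank has been slid to within 15 mm of the wedged place and presses on the jaw (over 1 N) (y of red_blank in the frame of jaw between -0.047 and -0.02 m and z of red_blank in the frame of gauge below 0.014 m and contact force between red_blank and jaw above 1 N), for 0.05 s.
3. the pointer is level with the middle of the wedged blank, within 10 mm along the slot (horizontal distance between pointer and red_blank below 0.0235 m and y of red_blank in the frame of jaw above -0.047 m), for 0.1 s.
At the end, for the whole second after the job is handed in: The red blank stands upright (within 10 degrees) and still on the gauge board between fence and jaw, within 15 mm of where it wedges, and the cursor's pointer is level with the blank's middle, within 10 mm along the slot (all of step 3 and y of red_blank in the frame of jaw below -0.02 m and x of red_blank in the frame of gauge between 0.008 and 0.022 m and z of red_blank in the frame of gauge below 0.014 m and angle between red_blank's own z axis and vertical below 0.175 rad and linear speed of red_blank below 0.02 m/s); the robot touches nothing.
It also fails if it takes over 48 s, if anything falls off the work surface, if the arm or the gripper's body presses on something with over 40 N, if the wrist force passes 120 N, or if a joint passes its speed limit or range.

## Working session

There is one attempt and no reset: what is moved stays moved. The work goes in short steps, each a Python script; the robot and the scene stay as the last script left them, time stands still between calls to the robot, and variables do not carry over. Pictures are saved under pics/ and viewed, about 8 in all and at most 12, crops included, and the job is handed in when it is done.

```bash
mkdir -p pics; ls; cat > h.py <<'E'
import numpy as np, cv2
from station import ctrl
def snap(name,fn):
    cal=ctrl.get_calibration(name); im,d=ctrl.grab_frame(name)
    cv2.imwrite(f'pics/{fn}.png',im); np.savez(f'pics/{fn}.npz',im=im,d=d,**{k:np.array(v) for k,v in cal.items()})
    return im,d,cal
def cloud(d,c):
    v,u=np.mgrid[:d.shape[0],:d.shape[1]]
    p=np.stack([(u-c['cx'])/c['fx']*d,-(v-c['cy'])/c['fy']*d,-d],-1)
    return p@np.array(c['rotation']).T+np.array(c['xyz'])
E
python3 - <<'E'
from h import *
for n in('scene','top'):
    im,d,c=snap(n,n+'0'); print(n,c)
a=cv2.imread('pics/top0.png'); cv2.imwrite('pics/top0b.png',cv2.resize(a,(800,600),interpolation=cv2.INTER_CUBIC))
print(ctrl.current_time(),ctrl.current_ee_rot())
E
```

```text
pics
scene {'fx': 370.5419012353814, 'fy': 370.5419012353814, 'cx': 254.10703283562702, 'cy': 187.1580015800813, 'xyz': array([ 1.25865801, -0.06378037,  0.63706296]), 'rotation': array([0.65657629, 0.30552998, 0.29165894, 0.62489525])}
top {'fx': 440.1541893570425, 'fy': 440.1541893570425, 'cx': 264.7152166576288, 'cy': 190.5381678227876, 'xyz': array([ 0.48988484, -0.02077245,  0.88982425]), 'rotation': array([-0.70146177, -0.01182008,  0.01988025,  0.71233169])}
0.1 [ 0.69479721  0.12968284  0.6951811  -0.13100545]
```

View pics/top0b.png

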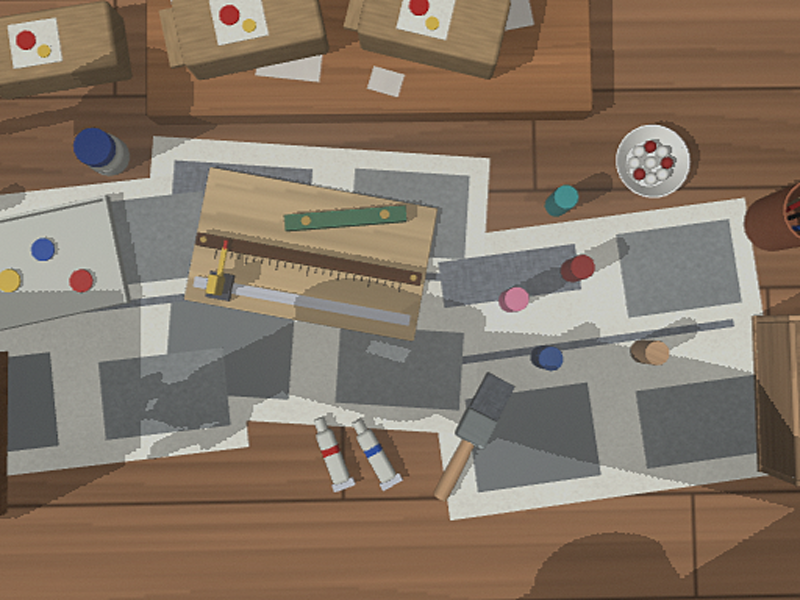

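View pics/scene0.png

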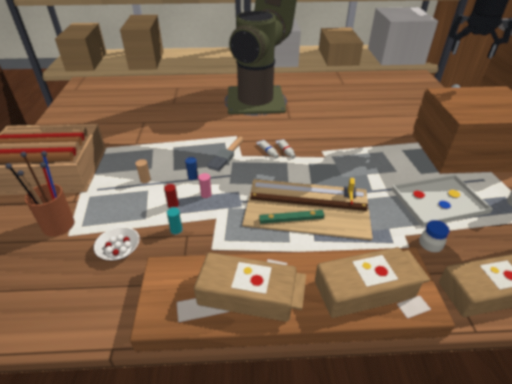

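Top view (800x600): the dark red blank is at (578,267). Things it could be confused with are pink (515,298), turquoise (563,199), the red paint well (81,280) and the beads in the bowl (650,160). The blue (547,357) and bare-wood (652,352) blanks aren't wanted. The gauge is at (310,255), with its narrow end and the cursor to the left (+y) and the mouth to the right. I choose (578,267).

```bash
sed -i "s/np.array(c\['rotation'\]).T/Rot(c['rotation']).T/" h.py; cat >> h.py <<'E'
from scipy.spatial.transform import Rotation as R
def Rot(q): return R.from_quat(np.array(q)[[1,2,3,0]]).as_matrix()
def comps(m,n=20):
    k,l,s,c=cv2.connectedComponentsWithStats(m.astype(np.uint8)); return [(l==i,s[i,4],c[i]) for i in range(1,k) if s[i,4]>=n]
E
python3 - <<'E'
from h import *
f=np.load('pics/top0.npz'); im,d=f['im'],f['d']; P=cloud(d,f); hsv=cv2.cvtColor(im,cv2.COLOR_BGR2HSV).astype(int); H,S,V=hsv[...,0],hsv[...,1],hsv[...,2]
print('table z',np.median(P[300:330,150:250,2]))
red=((H<8)|(H>168))&(S>120)
for m,n,c in comps(red,6): print('red',n,c*800/512,np.median(P[m],0).round(4),P[m][:,2].max().round(4))
# tops of blanks
for m,n,c in comps((P[...,2]>0.052)&(P[...,2]<.068)&(np.hypot(P[...,0]-.45,P[...,1])<.55),30):
    q=P[m]; print('top',n,(c*800/512).round(),((q.max(0)+q.min(0))/2).round(4),np.ptp(q,axis=0).round(4),np.median(im[m],0))
g=(H>55)&(H<90)&(S>80)
for m,n,c in comps(g,100):
    q=P[m]; t=q[q[:,2]>.018]; print('green',n,(c*800/512).round(),np.median(q[:,2]))
    r=cv2.minAreaRect((t[:,:2]*1000).astype(np.float32)); print(r, cv2.boxPoints(r).round(1).tolist())
# board by height
b=(P[...,2]>.004)&(P[...,2]<.03)&(P[...,0]>.4)&(P[...,0]<.7)&(P[...,1]>-.1)&(P[...,1]<.35)
for m,n,c in comps(b,2000):
    q=P[m]; r=cv2.minAreaRect((q[:,:2]*1000).astype(np.float32)); print('board',n,r,cv2.boxPoints(r).round(1).tolist())
y=(H>20)&(H<32)&(S>150)
for m,n,c in comps(y,15): print('yel',n,(c*800/512).round(),np.median(P[m],0).round(4),P[m].max(0).round(3))
c=im[90:225,110:390]; cv2.imwrite('pics/crop.png',cv2.resize(c,None,fx=2.8,fy=2.8,interpolation=cv2.INTER_CUBIC))
E
```

```text
table z -0.0009257072331307903
red 104 [418.13401442   6.25      ] [ 0.868  -0.0413  0.0981] 0.102
red 126 [228.7078373   14.28571429] [0.8605 0.1814 0.0981] 0.8898
red 115 [25.25815217 39.49728261] [0.8517 0.4413 0.0561] 0.0602
red 44 [649.609375   145.98721591] [ 0.7199 -0.3374  0.0192] 0.0217
red 40 [666.2109375 162.421875 ] [ 0.6976 -0.3579  0.0183] 0.0226
red 40 [638.9453125 173.515625 ] [ 0.6842 -0.3226  0.0177] 0.0226
red 32 [792.3828125 206.0546875] [ 0.6259 -0.475   0.0946] 0.114
red 13 [224.75961538 243.38942308] [0.6004 0.2056 0.0262] 0.03
red 174 [581.92349138 266.37931034] [ 0.5615 -0.2352  0.0594] 0.8898
red 160 [ 80.40039062 280.26367188] [0.5588 0.3953 0.0071] 0.0111
red 53 [329.92334906 450.32429245] [0.3383 0.0775 0.0141] 0.0184
top 704 [88. 51.] [0.8438 0.374  0.0553] [0.0711 0.0804 0.0065] [ 92. 124. 149.]
top 310 [262.  62.] [0.8219 0.1525 0.06  ] [0.0397 0.1637 0.0159] [57. 74. 87.]
top 288 [424.  60.] [ 0.8198 -0.0498  0.06  ] [0.0424 0.1628 0.0158] [61. 82. 97.]
top 429 [ 92. 146.] [0.7191 0.3601 0.0556] [0.045  0.0459 0.0071] [112.  66.  50.]
top 200 [565. 19
[... 390 characters left out ...]
59] [ 70.  90. 111.]
top 206 [655. 352.] [ 0.4565 -0.3225  0.0579] [0.0286 0.0278 0.0112] [109.  139.  169.5]
top 197 [550. 358.] [ 0.4519 -0.1936  0.0581] [0.0265 0.028  0.011 ] [128.  87.  68.]
board 12535 ((589.2117309570312, 100.92533874511719), (299.7497253417969, 174.94677734375), 78.81171417236328) [[474.29998779296875, -29.100000381469727], [645.9000244140625, -63.099998474121094], [704.0999755859375, 231.0], [532.5, 264.8999938964844]]
yel 50 [432.  23.] [ 0.8479 -0.056   0.0982] [ 0.855 -0.05   0.101]
yel 47 [249.  25.] [0.8479 0.1584 0.098 ] [0.855 0.164 0.1  ]
yel 43 [44. 50.] [0.837  0.4185 0.056 ] [0.844 0.425 0.061]
yel 41 [ 10. 281.] [0.5541 0.4835 0.0068] [0.573 0.499 0.01 ]
```

View pics/crop.png

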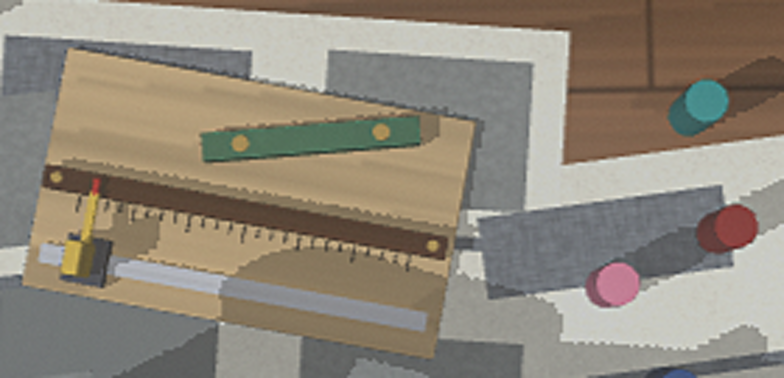

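```bash
cat >> h.py <<'E'
G0=np.array([.5892,.1009]); yaw=-np.arctan2(58.2,294.1)
A=np.array([[np.cos(yaw),-np.sin(yaw)],[np.sin(yaw),np.cos(yaw)]])
def g2w(x,y): return A@[x,y]+G0
def w2g(p): return (np.asarray(p)[...,:2]-G0)@A
def quat(s=1):
    x=np.array([0,0,-1.]); y=s*np.r_[A[:,1],0]; q=R.from_matrix(np.c_[x,y,np.cross(x,y)]).as_quat(); return q[[3,0,1,2]]
E
python3 - <<'E'
from h import *
f=np.load('pics/top0.npz'); im,d=f['im'],f['d']; P=cloud(d,f); hsv=cv2.cvtColor(im,cv2.COLOR_BGR2HSV).astype(int); H,S,V=hsv[...,0],hsv[...,1],hsv[...,2]
q=P[135:147,200:240].reshape(-1,3)
print(hsv[138,195],hsv[138,220],P[138,220])
g=(H>45)&(H<95)&(S>60)
for m,n,c in comps(g,100):
    t=w2g(P[m])*1000; r=cv2.minAreaRect(t.astype(np.float32)); print('green',n,np.median(P[m][:,2]),r[1:],cv2.boxPoints(r).round(1).tolist())
# fence: dark brown at height>.017
F=w2g(P); m=(P[...,2]>.018)&(P[...,2]<.028)&(abs(F[...,1]+.02)<.08)&(F[...,0]<.012)&(F[...,0]>-.03)
print('fence x',np.percentile(F[m][:,0],[1,50,99]))
print('red tip',w2g([.6004,.2056]),'blank',w2g([.5622,-.2358]))
m=(P[...,2]>.045)&(P[...,2]<.056)&(F[...,1]>.06)&(F[...,1]<.14)&(F[...,0]<-.03)&(F[...,0]>-.1)
print('fin',m.sum(),F[m].min(0),F[m].max(0))
for s in(1,-1):
  for p in([.5622,-.2358,.15],[*g2w(.018,-.06),.05],[*g2w(-.062,.1),.05]):
    print(s,ctrl.inverse_kinematics(p,quat(s)))
E
```

```text
[ 27  99 142] [ 68  67 114] [0.63472929 0.056247   0.01951968]
green 290 0.057898346440382 ((28.135915756225586, 48.338687896728516), 30.093318939208984) [[99.5999984741211, -295.3999938964844], [123.80000305175781, -337.20001220703125], [148.10000610351562, -323.1000061035156], [123.9000015258789, -281.29998779296875]]
green 652 0.021112341643674704 ((19.72632598876953, 152.21595764160156), 14.841863632202148) [[22.399999618530273, 34.0], [61.400001525878906, -113.0999984741211], [80.5, -108.0], [41.5, 39.099998474121094]]
fence x [-0.01610588 -0.00818474 -0.00033961]
red tip [-0.00933819  0.10488245] blank [ 0.03887628 -0.33553617]
fin 85 [-0.07367422  0.09868924] [-0.0504766   0.11197352]
1 [-4.85171274e-01  9.94641747e-02  1.81742378e+00 -4.44089210e-16
  1.22470470e+00 -1.86059991e+00]
1 [-2.53134720e-02  1.85935694e-01  1.90656330e+00 -4.44089210e-16
  1.04909366e+00 -1.40074210e+00]
1 [ 2.76287642e-01  1.66970882e-01  1.92848170e+00 -4.44089210e-16
  1.04614007e+00 -1.09914099e+00]
-1 [-4.85171274e-01  9.94641747e-02  1.81742378e+00 -4.44089210e-16
  1.22470470e+00  1.28099275e+00]
-1 [-2.53134720e-02  1.85935694e-01  1.90656330e+00 -4.44089210e-16
  1.04909366e+00  1.74085055e+00]
-1 [ 2.76287642e-01  1.66970882e-01  1.92848170e+00 -4.44089210e-16
  1.04614007e+00  2.04245167e+00]
```

```bash
cat >> h.py <<'E'
def fray(u,v,c,z):
    a=np.array([u-c['cx'],v-c['cy']]); r=np.hypot(*a); th=r/c['fx']; s=np.sin(th)/max(r,1e-9)
    ray=Rot(c['rotation'])@np.array([a[0]*s,-a[1]*s,-np.cos(th)]); o=np.array(c['xyz']); return o+ray*(z-o[2])/ray[2]
def redtop(im,lo=100):
    hsv=cv2.cvtColor(im,cv2.COLOR_BGR2HSV).astype(int); return ((hsv[...,0]<8)|(hsv[...,0]>170))&(hsv[...,1]>lo)
Q=quat(-1)
E
python3 - <<'E'
from h import *
ctrl.movep([.5622,-.2358,.17],Q)
print(ctrl.current_time(),ctrl.current_eef_pos())
im,d,c=snap('wrist','w1'); print(c)
for m,n,k in comps(redtop(im),60): print(n,k,fray(*k,c,.06).round(4))
E
```

```text
3.2667 [ 0.56251097 -0.23515855  0.17008879]
{'fx': 297.3186396354542, 'fy': 297.3186396354542, 'cx': 261.6208559725762, 'cy': 187.25109556352845, 'xyz': array([ 0.63962252, -0.24995459,  0.31307892]), 'rotation': array([-0.62728634,  0.09886722, -0.12049395,  0.76303232])}
147 [333.3537415    5.10204082] [ 0.7076 -0.3256  0.06  ]
163 [356.96319018  22.41104294] [ 0.6898 -0.3435  0.06  ]
175 [326.08        38.63428571] [ 0.678  -0.3129  0.06  ]
84 [505.88095238  83.42857143] [ 0.6236 -0.5143  0.06  ]
1135 [263.18414097 177.34889868] [ 0.5681 -0.2372  0.06  ]
255 [503.78823529 252.07058824] [ 0.4099 -0.529   0.06  ]
332 [498.04216867 297.13855422] [ 0.3261 -0.5414  0.06  ]
```

View pics/w1.png

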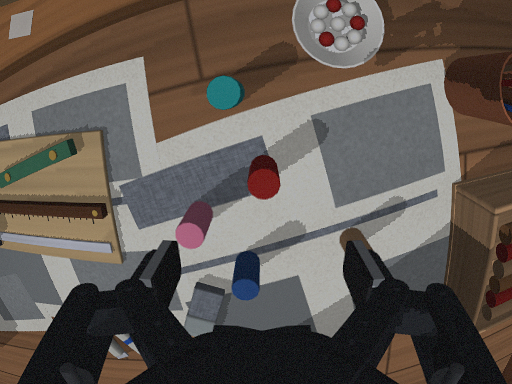

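The wrist view shows the red blank alone between the fingers, its top at about (264,184). Pink is at (194,225), turquoise at (224,92) and blue at (246,275), all clear. It agrees with the top camera to about 1 mm, so I'm grasping and carrying it to the mouth.

```bash
python3 - <<'E'
from h import *
b=np.array([.5625,-.2362])
ctrl.movel([*b,.025],Q,.2); ctrl.gripper_to(0.02); print('gap',ctrl.current_finger_gap())
ctrl.movel([*b,.11],None,.2)
t=g2w(.020,-.066)
ctrl.movel([*t,.11],None,.25)
ctrl.movel([*t,.045],None,.15)
print(ctrl.current_time(),ctrl.current_eef_pos(),ctrl.current_finger_gap())
im,d,c=snap('top','t1'); P=cloud(d,c); F=w2g(P)
m=(P[...,2]>.06)&(abs(F[...,1]+.066)<.08)&(abs(F[...,0]-.02)<.05); print(P[m].max(0) if m.any() else 0)
im2,d2,c2=snap('wrist','w2'); cv2.imwrite('pics/w2c.png',np.hstack([im2[:300],cv2.resize(im[90:240,110:310],(400,300))])[:, -800:])
E
```

```text
gap 0.028771609422385117
7.1417 [0.59627316 0.03175894 0.04523655] 0.02854334980456249
[0.6394251  0.09000869 0.40124068]
```

View pics/w2c.png

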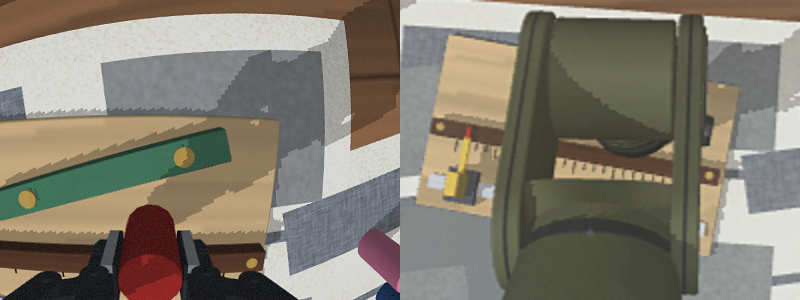

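The blank is gripped (gap 28.5 mm) and upright, over the slot between the fence and the green jaw. Next I lower it and slide it.

```bash
python3 - <<'E'
from h import *
def st(s): p=ctrl.current_eef_pos(); print(s,round(ctrl.current_time(),2),w2g(p).round(4),round(p[2],4),np.round(ctrl.current_wrist_force(),1))
t=g2w(.020,-.066)
print(ctrl.movel([*t,.030],None,.04,4)); st('down')
z=ctrl.current_eef_pos()[2]+.0008; ctrl.movel([*t,z],None,.05); ctrl.sleep(.2); st('lift')
print(ctrl.movel([*g2w(.017,-.02),z],None,.06,8)); st('slide1')
print(ctrl.movel([*g2w(.0155,.012),z],None,.03,6)); st('slide2')
im,d,c=snap('wrist','w3')
E
```

```text
True
down 7.6 [ 0.021  -0.0665] 0.0335 [-0.3 -1.8  3.3]
lift 8.05 [ 0.0197 -0.066 ] 0.034 [-0.1  0.2  0. ]
False
slide1 8.97 [ 0.017  -0.0201] 0.0342 [ 0.7 -0.7 -0.4]
True
slide2 9.75 [0.0153 0.0038] 0.034 [-0.3 -0.2  3.9]
```

View pics/w3.png

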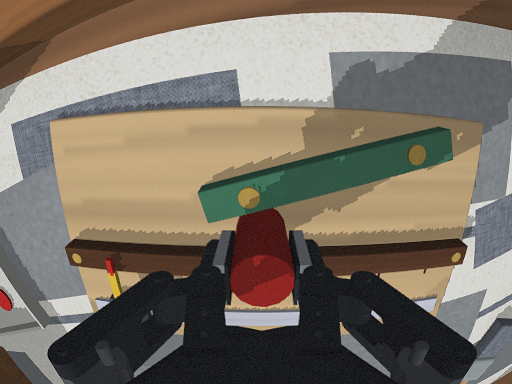

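The blank is between the fence and jaw close to the narrow end, at about the expected wedge place, but the horizontal force reads almost nothing. I'll push on a little until a sideways force holds.

```bash
python3 - <<'E'
from h import *
def st(s): p=ctrl.current_eef_pos(); f=np.array(ctrl.current_wrist_force()); print(s,round(ctrl.current_time(),2),w2g(p).round(4),round(p[2],4),'Fgauge',(f[:2]@A).round(1),f[2].round(1))
z=ctrl.current_eef_pos()[2]
st('now')
for y in(.005,.0065,.008,.0095,.011):
    h=ctrl.movel([*g2w(.0153,y),z],None,.02,12); ctrl.sleep(.15); st(f'{y} {h}')
    if h or (np.array(ctrl.current_wrist_force())[:2]@A)[1]<-6: break
E
```

```text
now 9.8 [0.0153 0.0038] 0.034 Fgauge [ 1.  -0.7] 2.9
0.005 False 10.22 [0.0153 0.004 ] 0.0341 Fgauge [ 0.1 -5.4] 3.5
0.0065 False 10.62 [0.0153 0.0043] 0.034 Fgauge [ 0.3 -8.7] 3.1
```

It is wedged: the force along the slot is -8.7 N, held with no travel. I relax the push, release, retreat and check.

```bash
python3 - <<'E'
from h import *
z=ctrl.current_eef_pos()[2]
ctrl.movel([*g2w(.0153,.0035),z],None,.02); f=np.array(ctrl.current_wrist_force()); print((f[:2]@A).round(1),f[2])
ctrl.gripper_to(.085); ctrl.movel([*g2w(.0153,.0035),.15],None,.15)
ctrl.movel([*g2w(-.062,.1053),.15],None,.25)
im,d,c=snap('wrist','w4')
im,d,c=snap('top','t2'); P=cloud(d,c); F=w2g(P)
m=(P[...,2]>.06)&(P[...,2]<.075)&(abs(F[...,1])<.04)&(abs(F[...,0]-.015)<.03)
print(ctrl.current_time(),m.sum(), F[m].min(0) if m.any() else '',F[m].max(0) if m.any() else '')
cv2.imwrite('pics/w4c.png',np.hstack([cv2.imread('pics/w4.png')[:300,:400],cv2.resize(im[90:240,110:310],(400,300))]))
E
```

```text
[0.1 0.9] 1.8319768329110044
13.1917 203 [ 0.00016772 -0.01001509] [0.02900948 0.0187549 ]
```

View pics/w4c.png

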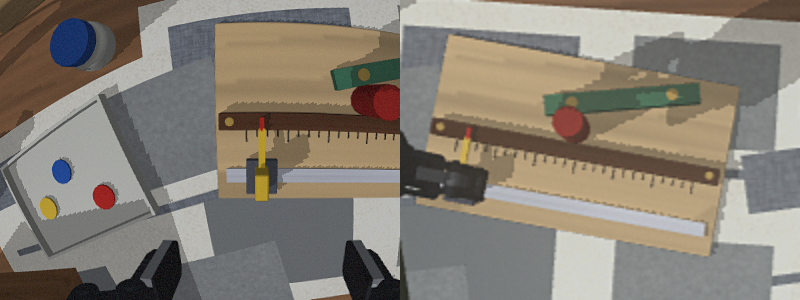

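The blank stands upright and wedged, with its top centre at gauge (14.6, 4.4) mm; the arm had read 4.3 mm while holding it. The cursor fin is centred under the open gripper. Now I move the cursor.

```bash
python3 - <<'E'
from h import *
def st(s): p=ctrl.current_eef_pos(); f=np.array(ctrl.current_wrist_force()); print(s,round(ctrl.current_time(),2),w2g(p).round(4),round(p[2],4),'F',(f[:2]@A).round(1),f[2].round(1))
print('hit',ctrl.movel([*g2w(-.062,.1053),.028],None,.12,10)); st('down')
ctrl.gripper_to(.004); print('gap',ctrl.current_finger_gap()); st('grip')
ctrl.movel([*g2w(-.062,.0044),.028],None,.08); st('slid')
ctrl.gripper_to(.085); ctrl.movel([*g2w(-.062,.0044),.15],None,.15)
ctrl.movel([*g2w(-.1,.20),.2],None,.25); st('away')
im,d,c=snap('top','t3'); P=cloud(d,c); F=w2g(P)
m=(P[...,2]>.058)&(P[...,2]<.075)&(abs(F[...,1])<.04)&(abs(F[...,0]-.015)<.03)
print('blank',m.sum(),(F[m].min(0)+F[m].max(0))/2,P[m][:,2].min(),P[m][:,2].max())
m=(P[...,2]>.044)&(P[...,2]<.057)&(abs(F[...,1])<.05)&(abs(F[...,0]+.06)<.03); print('fin',m.sum(),F[m].min(0),F[m].max(0))
for m,n,k in comps(redtop(im,120),5):
    q=np.median(F[m],0)
    if abs(q[0])<.1 and abs(q[1])<.15: print('red',n,k,q)
cv2.imwrite('pics/t3c.png',cv2.resize(im[90:240,110:310],(800,600),interpolation=cv2.INTER_CUBIC))
E
```

```text
hit False
down 14.36 [-0.0612  0.1057] 0.0291 F [-0.1 -0. ] -0.1
gap 0.010874259613287493
grip 15.03 [-0.062   0.1054] 0.0283 F [-1.2  0.1] 2.9
slid 16.43 [-0.062   0.0028] 0.0282 F [-3.1 -0.8] 6.6
away 19.08 [-0.1002  0.1989] 0.1989 F [-0.1 -0.1] -0.0
blank 205 [0.01451316 0.00412538] 0.05880004616523571 0.07163769736515846
fin 83 [-0.07400683 -0.00243371] [-0.05042808  0.00949443]
red 181 [193.48618785 150.14364641] [0.01463323 0.00409975]
red 14 [194.78571429 165.        ] [-0.00869808  0.0029622 ]
```

View pics/t3c.png

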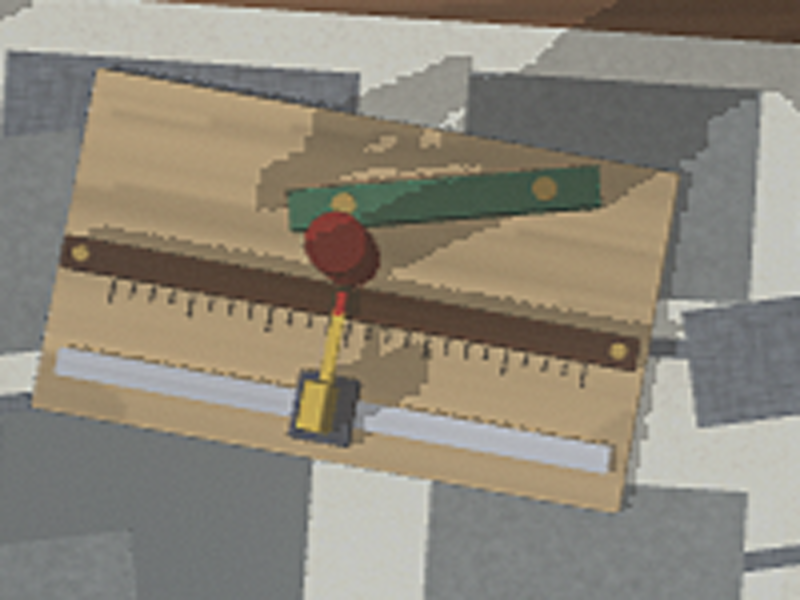

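The red blank's top is at about (337,242), between the fence and jaw. The cursor's red tip (341,302) is level with it: 3.0 mm against 4.1 mm along the slot. The arm is clear, so I'm handing in.

```bash
python3 -c "
from h import *
print(ctrl.current_time(), ctrl.sign_off())"
```

```text
the job is handed in; nothing more can be done
19.1333 None
```

The red blank is wedged and standing in the tapered slot, the cursor is set level with it, and the job is handed in. It took 19.1 s of the 48 s, and `sign_off` gave no verdict.

- **Placing:** I set the blank on the board in the wide part of the slot, about 100 mm to the -y side of the jaw origin. That is roughly 68 mm short of the wedged place.
- **Wedging:** I slid it in until it stopped against a steady 8.7 N along the slot. It stopped about 30 mm to the -y side of the jaw origin, against about 32 mm expected.
- **A disagreement on the way:** my first slide stopped on a force that was mostly vertical, with almost none along the slot. I pushed on in small steps until the force along the slot held.
- **Last check:** from the top camera, the blank's top centre is at gauge (14.5, 4.1) mm and it looks upright. The pointer tip reads y = 3.0 mm and the fin centre 3.5 mm, so the pointer is about 1 mm off the blank's middle against the 10 mm allowed. The arm had moved clear.
- **Not measured:** I did not measure the tilt or the jaw contact force directly. The 8.7 N was read at the wrist.

I viewed 8 pictures.

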